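Drop the gauge-box lid off its stay onto a finger and lower it shut

TASK

Sanding is about to start, so shut the gauge box: push its steel stay over towards the far end of the box with a fingertip until it drops into the box, catch the falling lid on the back of your finger while it is still well open and steady it there, then lower it gently until it is fully shut and take your finger away. Never let the lid slam, do not grip, force or throw back the lid or the stay, and leave the other things on the bench alone.

Things in the scene. Friction and masses are not known exactly. Their poses are not given: they have to be found in the camera images.
- gauge_box: Fixed plywood box, 180 x 320 x 75 mm (x, y, z), 9 mm walls, gauges in dark foam inside (fixed, below the rim). Origin: centre of its underside, on the bench. -x is its open front, which faces the robot's right (yaw 0.90 to 1.57); +y its end near the robot; z up. In its frame the lid's hinge pin runs along y at x = 93, z = 75 mm (rim height); front wall's outer face at x = -90 mm.
- lid (a joint): Hinge angle of the lid, rad: 0 shut (underside on the rim), about 1.05 at the start, propped on the stay; limit 1.9. The lid weighs 0.3 to 0.65 kg and falls freely once the stay is out (the hinge hardly brakes it).
- lid_rail (a point): Middle of the free edge of the lid's underside: 213 mm from the hinge pin. The lid is 9 mm plywood, 320 mm wide, with an aluminium finger rail (300 mm wide, 5 mm thick) along this edge. Axes: -x from the pin along the underside to this edge, +y as the box's, +z out of the outer face. Shut, the rail overhangs the front wall by 30 mm, its underside 75 mm above the bench: room for a fingertip below.
- stay (a joint): Swing of the stay, rad: 0 standing on its stop and propping the lid, leaning 0.08 rad short of dead centre. Pushed towards the box's far end (its -y) past about 0.35 it falls by itself and lies folded in the box along the front wall at about 1.66, below the rim. Under 3 N pushes it over.
- stay_tip (a point): Centre of the stay's slippery 10 mm round black nylon tip; standing, it bears under the rail 200 mm from the hinge pin, in the box frame at x = -11, y = 71, z = 246 mm.
- red_marker: Bystander: white and red marker pen, 135 mm long, lying near the bench's front edge. Origin: centre of its underside.
- black_tape: Bystander: small roll of black tape, 62 mm across, 19 mm high. Origin: centre of its underside.
- file_1: Bystander: file with a wooden handle, 260 mm long, 30 mm high, lying near the bench's front edge. Origin: centre of its underside.
- screwdriver_2: Bystander: yellow-handled screwdriver, 190 mm long, lying left of the box. Origin: centre of its underside.
- sand_block: Bystander: brown sanding block, 65 x 100 x 28 mm, lying right of the box. Origin: centre of its underside.
- tape_measure: Bystander: yellow pocket tape measure, 66 mm high, at the left. Origin: centre of its underside.
- stay_pivot (a point): Pivot of the stay, a steel rod 7 mm thick and 195 mm long: inside the front wall, in the box frame at x = -73, y = 55, z = 62 mm. The stay swings sideways in a plane that contains the box's y axis and is tilted 0.33 rad back (to +x) from upright.

How it is judged:
On the way:
1. the stay is over and the lid, still well open, rests steady on a finger (value of joint stay above 0.6 rad and value of joint lid above 0.45 rad and velocity of joint lid between -0.5 and 0.5 rad/s and contact force between the fingers and lid above 0.2 N), for 0.2 s.
At the end, for the whole second after the job is handed in: The lid is fully shut (within 0.025 rad, about 5 mm at its rail) and at rest, with the stay folded inside the box (beyond 1.45 rad) (value of joint lid below 0.025 rad and value of joint stay above 1.45 rad and velocity of joint lid between -0.05 and 0.05 rad/s); the robot touches nothing.
It fails at once if the lid slams: it comes down on the last 0.15 rad faster than 2.5 rad/s (a free drop of more than about 8 mm at the rail) (value of joint lid below 0.15 rad and velocity of joint lid below -2.5 rad/s).
It fails at once if the lid is thrown back (beyond 1.25 rad) (value of joint lid above 1.25 rad).
It fails at once if the lid is gripped or forced (over 25 N) (contact force between the fingers and lid above 25 N).
It fails at once if the stay is gripped or forced (over 15 N) (contact force between the fingers and stay above 15 N).
It fails at once if a bystander is moved more than 15 mm (distance of any of red_marker, black_tape, file_1, screwdriver_2, sand_block, tape_measure from where it was at the start of the episode above 0.015 m).
It also fails if it takes over 59 s, if anything falls off the work surface, if the arm or the gripper's body presses on something with over 40 N, if the wrist force passes 120 N, or if a joint passes its speed limit or range.

ROBOT

A 6-joint arm with a two-finger parallel gripper is mounted at the origin on a cart in front of the work surface, level with it; the furniture and walls round the work are solid. World frame = base frame: x ahead of the robot, y to its left, z up, the work surface at z = 0. Lengths are in m, angles in rad, forces in N, time in s.
With the tool pointing down it reaches from about 0.375 to 0.9 m from the base axis. Payload 3.1 kg.
Tool frame: the origin (TCP) lies on the centre line of the jaws, within the pads' length; the fingertips stand robot.finger_overhang ahead of it and the grasp point (between the pads) lies 2 mm behind it (robot.finger_overhang is the distance from the TCP to the fingertips, in m); z points along the fingers, y is the direction in which the jaws open and shut (so a half turn about z gives the same grasp; the last joint's range is limited). The gripper opens to 87 mm and grips with 3 to 60 N. Pads are 19 mm wide; open, the fingers measure 117 mm over their backs; the gripper's body (75 mm by 190 mm) begins 51 mm behind the grasp point.
Start: joints at [-1.411, 0.527, 1.433, -0, 1.181, -0.178], TCP at [0.207, -0.59, 0.24] pointing down, gripper open.
Joint ranges: [-3.08, 3.08], [-0.75, 2.2], [0.22, 2.44], [-1.43, 4.57], [0, 2.65], [-2.85, 2.85]. Speed limits (rad/s): [2.79, 2.79, 3.14, 3.14, 3.14, 3.14].

INTERFACE

Orientations are given as a unit quaternion [x, y, z, w].
In Python, from rig import robot gives the robot as it stands. The module is installed in compiled form; this text tells all that it offers.
- The arm moves only by the tool step_arm, never from a script. Its arguments are lists of equal length, an entry for each row: "slide": the shift along the tool's x, y, z in mm, a list of three; "twist": the turn about the tool's z in degrees. A call has 1 to 20 rows; each row shifts and turns the commanded pose from where the row before left it, along the tool's axes as they then stand; what a row does not reach is not made up. A row lasts 1/12 s, in which the tool goes at most 41.7 mm and 7.16 degrees, less where a joint would pass 70% of its speed; a pose out of reach is approached as far as the arm can. A call is refused whole if a number of a shift passes 41.7 or a number of a turn 7.16, either way. A call with a gripper value outside its range is refused whole. "jaw" is the finger opening in mm, from 0 to 87, set as the call begins (left out, the last holds). The fingers move at their own pace and stop on an object; "force" is the grip in N (left out, the last holds). Time passes only in rows, so rows that do not move let the fingers close. It gives the time, the measured TCP pose, the force and the opening at its end, in the units of the state.
- robot.get_obs(): the state, without advancing time (a new reading comes with each control period).
- robot.camera(name): name is "side" or "top"; returns a dict with "color" (400x640x3 uint8, blue, green, red), "depth" (400x640 float32, m along the optical axis (not along the pixel's ray), 0 where there is no reading), "camera_matrix" (3x3 intrinsics, pixels), "k1" (the pictures are not rectified: a ray, as slopes to the right and down, at radius r is drawn at 1 + k1 r^2 times it, then the intrinsics apply), "origin" and "orientation" of the camera in the world. Camera axes: x right, y down, z forward; pixel columns grow to the right and rows downward; lengths in m; the calibration is good to about 2 mm. A picture is of the moment at which its call begins.
- robot.hand_in(): hands the job in, once; it reports no verdict.
The state is a dict: "time": time; "q": joint angles; "joint_velocities": joint speeds; "joint_torque": joint torques, N m; "position": TCP position; "tool_rot": TCP orientation; "ft_force": force on the tool from outside, world axes, zero at the start; "moment": the same for the moment, N m; "grip_width": finger opening in m.
Only numpy, scipy, OpenCV 4.12 (cv2) and the standard library are available. Lean on these libraries where they do the work, as an engineer would, in place of code of your own. Each camera call takes 0.05 s, during which the arm holds its last target.

## Working session

There is one attempt and no reset: what is moved stays moved. The work goes in short steps, Python scripts to look and compute and a tool call to move; the robot and the scene stay as the last step left them, time stands still between calls to the robot, and variables do not carry over. Pictures are saved under pics/ and viewed, and the job is handed in when it is done.

Besides the shell and the picture viewer there is one more tool, called after "Request:" in YAML: its name, and indented under it one key for each argument. step_arm: Moves the arm, as the interface text tells. Its arguments: {"type":"object","properties":{"slide":{"type":"array","items":{"type":"array","items":{"type":"number"}}},"twist":{"type":"array","items":{"type":"number"}},"jaw":{"type":"number"},"force":{"type":"number"}},"required":["slide","twist"]}

```bash
ls; mkdir -p pics; python3 - <<'E'
from rig import robot
import cv2,numpy as np
o=robot.get_obs()
for k,v in o.items(): print(k,np.round(v,4))
print(robot.finger_overhang)
for n in("side","top"):
    c=robot.camera(n); cv2.imwrite(f"pics/{n}0.png",c["color"]); np.savez(f"{n}0.npz",**c)
    print(n,c["camera_matrix"],c["k1"],c["origin"],c["orientation"])
E
```

```text
pics
time 0.0
q [-1.4115  0.5285  1.4339 -0.      1.1814 -0.1785]
joint_velocities [-0.     -0.     -0.0023  0.0001 -0.0013  0.0009]
joint_torque [ 0.00000e+00 -4.40041e+01 -1.76591e+01  6.32000e-02  5.83000e-02
 -2.00000e-04]
position [ 0.2071 -0.589   0.2385]
tool_rot [ 0.9858  0.1681  0.     -0.0011]
ft_force [-0.1631  0.0898  1.0413]
moment [0.0085 0.0262 0.037 ]
grip_width 0.0868
0.017
side [[370.11821567   0.         323.36358228]
 [  0.         370.11821567 204.25678593]
 [  0.           0.           1.        ]] -0.014859920184659148 [-0.43721038 -0.17213473  0.88482532] [ 0.71464883 -0.52443739  0.26882642 -0.37679548]
top [[367.43327769   0.         319.23071996]
 [  0.         367.43327769 200.68302092]
 [  0.           0.           1.        ]] 0.01904156222877278 [0.37244659 0.15386383 1.44429431] [ 0.71016252 -0.70056704  0.05205211 -0.04653596]
```

View pics/side0.png

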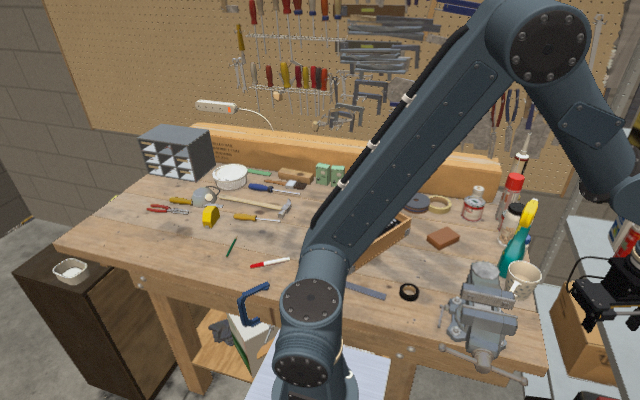

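View pics/top0.png

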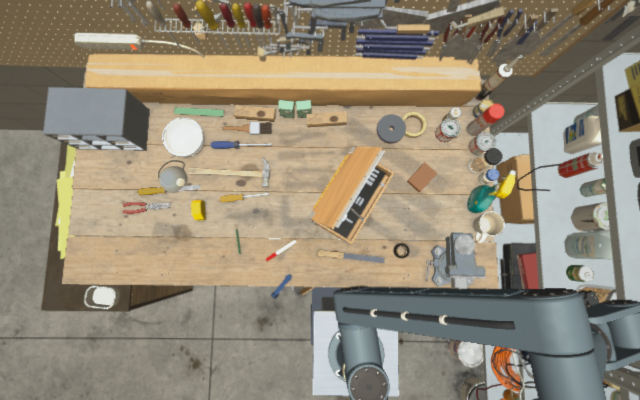

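```bash
python3 - <<'E'
import cv2,numpy as np
c=np.load("top0.npz"); im=c["color"][130:260,290:450]
cv2.imwrite("pics/topcrop.png",cv2.resize(im,None,fx=5,fy=4.5,interpolation=cv2.INTER_CUBIC))
im=c["color"][130:255,300:440]
cv2.imwrite("pics/topcrop.png",cv2.resize(im,None,fx=4.8*1.15,fy=4.8,interpolation=cv2.INTER_CUBIC)) if 0 else cv2.imwrite("pics/topcrop.png",cv2.resize(im,None,fx=4.8,fy=4.8,interpolation=cv2.INTER_CUBIC))
E
```

```text
(no output)
```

View pics/topcrop.png

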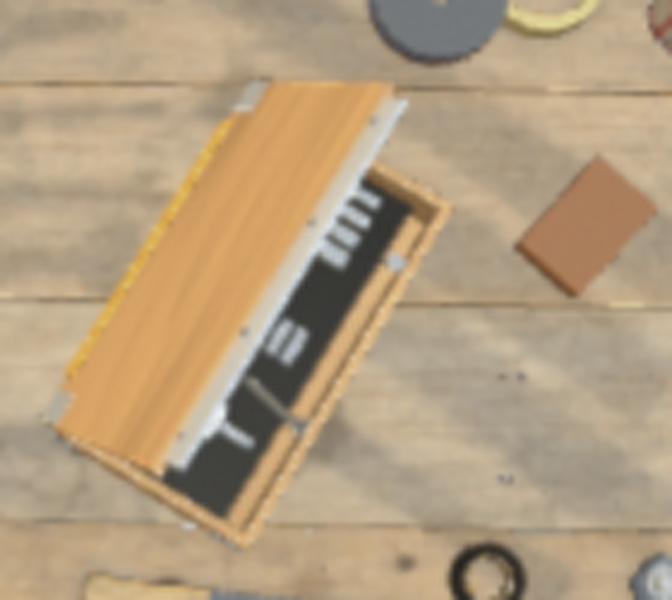

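```bash
cat > h.py <<'E'
import numpy as np,cv2
from scipy.spatial.transform import Rotation as R
def ray(c,u,v):
    K=c["camera_matrix"];k=float(c["k1"])
    x=np.array([(u-K[0,2])/K[0,0],(v-K[1,2])/K[1,1]]);d=x.copy()
    for _ in range(10): d=x/(1+k*(d@d))
    return R.from_quat(c["orientation"]).apply([d[0],d[1],1.])
def onz(c,u,v,z):
    r=ray(c,u,v);o=c["origin"];return o+r*(z-o[2])/r[2]
def dep(c,u,v):
    return c["origin"]+ray(c,u,v)*c["depth"][int(round(v)),int(round(u))]
def proj(c,p):
    q=R.from_quat(c["orientation"]).inv().apply(np.asarray(p)-c["origin"]);x=q[...,:2]/q[...,2:]
    x=x*(1+c["k1"]*(x**2).sum(-1,keepdims=True));K=c["camera_matrix"]
    return x@np.diag([K[0,0],K[1,1]])+K[:2,2]
E
python3 - <<'E'
from h import *
c=np.load("top0.npz")
for n,u,v in[("near front",243,545),("far front",450,207),("nearback",57,430),("rail near",180,470),("rail far",405,105),("lidmid",220,290)]:
    u=300+u/4.8-.4;v=130+v/4.8-.4
    print(n,onz(c,u,v,.075),dep(c,u,v))
a=onz(c,350.2,243.1,.075)[:2];b=onz(c,393.3,172.7,.075)[:2]
d=a-b;print(np.linalg.norm(d)); print("yaw",np.arctan2(d[1],d[0])-np.pi/2)
# depth: lid fit
P=[]
for u in range(312,382):
  for v in range(148,226):
    p=dep(c,u,v)
    if c["depth"][v,u]>0:P.append((u,v,*p))
P=np.array(P);np.save("P.npy",P)
s=c["color"][135:250:1]
print(np.histogram(P[:,4],20))
E
```

```text
near front [0.40765103 0.02753496 0.075     ] [0.4075931  0.02774286 0.07725342]
far front [ 0.67633334 -0.1363775   0.075     ] [ 0.67566234 -0.13573663  0.0780235 ]
nearback [0.49463625 0.17247833 0.075     ] [0.49457672 0.17246926 0.07566715]
rail near [0.46482534 0.07651944 0.075     ] [0.46721585 0.07451797 0.0395663 ]
rail far [ 0.75906206 -0.10157655  0.075     ] [ 0.70675756 -0.06701848  0.26024934]
lidmid [0.60696477 0.04588255 0.075     ] [0.58525867 0.05587688 0.20173663]
0.3146346909981415
yaw 1.0231778957714202
(array([807, 906,  18, 272, 528,  53, 148, 197, 173, 162, 174, 183, 189,
       193, 202, 213, 209, 219, 346, 252]), array([-0.01483571, -0.00083186,  0.01317198,  0.02717583,  0.04117968,
        0.05518352,  0.06918737,  0.08319121,  0.09719506,  0.11119891,
        0.12520275,  0.1392066 ,  0.15321044,  0.16721429,  0.18121813,
        0.19522198,  0.20922583,  0.22322967,  0.23723352,  0.25123736,
        0.26524121]))
```

```bash
cat >> h.py <<'E'
def Tbox(x,y,w):
    return np.array([[np.cos(w),-np.sin(w),0],[np.sin(w),np.cos(w),0],[0,0,1]]),np.array([x,y,0])
def lidpt(r,y,h,th):  # box frame: r from the pin along underside, h out of outer face
    return np.array([.093-r*np.cos(th)+h*np.sin(th),y,.075+r*np.sin(th)+h*np.cos(th)])
E
cat > fit.py <<'E'
from h import *
from scipy.optimize import least_squares
c=np.load("top0.npz")
m=lambda u,v:(300+u/4.8-.4,130+v/4.8-.4)
obs=[m(243,545),m(450,207),m(57,430),m(186,470),m(408,103)]
P=np.load("P.npy")
def model(p):
    A,t=Tbox(*p[:3]);th=p[3]
    B=[[-.09,.16,.075],[-.09,-.16,.075],[.09,.16,.075],lidpt(.213,.15,.005,th),lidpt(.213,-.15,.005,th)]
    return np.array(B)@A.T+t
# lid points: inside lid polygon
poly=np.array([m(250,100),m(375,95),m(165,455),m(80,410)],np.float32)
L=np.array([q[2:] for q in P if cv2.pointPolygonTest(poly,(float(q[0]),float(q[1])),False)>2])
def f(p):
    e=(proj(c,model(p))-np.array(obs)).ravel()
    A,t=Tbox(*p[:3]);b=(L-t)@A-np.array([.093,0,.075])
    h=b[:,0]*np.sin(p[3])+b[:,2]*np.cos(p[3])-.009
    return np.r_[e, h/.002*.1]
r=least_squares(f,[.58,.02,1.02,1.05],loss="soft_l1");print(r.x,f(r.x)[:10].reshape(-1,2).round(2),np.abs(f(r.x)[10:]).mean()*20,len(L))
A,t=Tbox(*r.x[:3]);np.save("pose.npy",r.x)
for n,b in[("tip",[-.011,.071,.246]),("pivot",[-.073,.055,.062]),("hinge",[.093,0,.075])]: print(n,A@np.array(b)+t)
im=c["color"].copy()
pts=np.array([[-.09,.16,.075],[-.09,-.16,.075],[.09,-.16,.075],[.09,.16,.075]]);q=[pts,np.array([lidpt(.213,.15,.005,r.x[3]),lidpt(.213,-.15,.005,r.x[3]),lidpt(0,-.16,.009,r.x[3]),lidpt(0,.16,.009,r.x[3])]),np.array([[-.011,.071,.246],[-.073,.055,.062]])]
big=cv2.resize(im[130:255,300:440],None,fx=4.8,fy=4.8,interpolation=cv2.INTER_CUBIC)
for k in q:
    z=proj(c,k@A.T+t);z=((z-[300,130]+.4)*4.8).astype(int);cv2.polylines(big,[z],True,(0,0,255),1)
cv2.imwrite("pics/fit.png",big)
E
python3 fit.py
```

```text
Traceback (most recent call last):
  File "fit.py", line 19, in <module>
    r=least_squares(f,[.58,.02,1.02,1.05],loss="soft_l1");print(r.x,f(r.x)[:10].reshape(-1,2).round(2),np.abs(f(r.x)[10:]).mean()*20,len(L))
  File "fit.py", line 16, in f
    A,t=Tbox(*p[:3]);b=(L-t)@A-np.array([.093,0,.075])
                        ~^~
ValueError: operands could not be broadcast together with shapes (0,) (3,)
```

```bash
sed -i 's/,False)>2/,True)>2/' fit.py; python3 fit.py
```

```text
[0.58680678 0.01935847 1.03038816 1.04131461] [[ 0.82  1.19]
 [ 0.98 -0.34]
 [-1.7  -0.36]
 [-1.46 -0.2 ]
 [-0.69 -0.67]] 1.0299658917631969 1289
tip [0.52026502 0.04645449 0.246     ]
pivot [ 0.50208687 -0.01494221  0.062     ]
hinge [0.63465398 0.09910585 0.075     ]
```

View pics/fit.png

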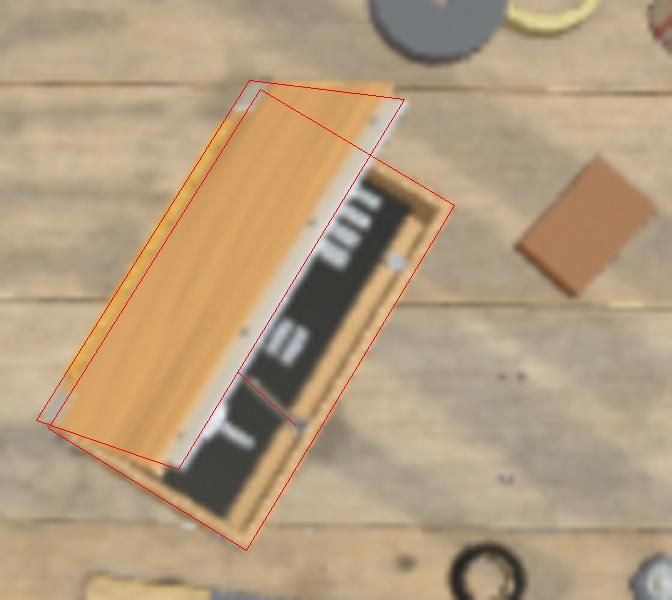

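```bash
sed -i 's/m(408,103)\]/m(408,103),m(252,381),m(301,427)]/; s/lidpt(.213,-.15,.005,th)\]$/lidpt(.213,-.15,.005,th),[-.013,.071,.25],[-.073,.055,.063]]/; s/\[:10\]/[:14]/' fit.py; python3 fit.py
cat >> h.py <<'E'
def plan(target_box,zt,o,p):
    A,t=Tbox(*p[:3]); w=A@np.array([*target_box,0])+t; w[2]=zt
    M=R.from_quat(o["tool_rot"]).as_matrix(); return w,(M.T@(w-o["position"]))*1000, np.degrees(np.arctan2(M[1,0],M[0,0]))
def now(o,p):
    A,t=Tbox(*p[:3]); M=R.from_quat(o["tool_rot"]).as_matrix()
    print("t %.2f box TCP mm"%o["time"],np.round((A.T@(np.array(o["position"])-t))*1000,1),"F box",np.round(A.T@np.array(o["ft_force"]),2),"yaw err deg %.2f"%np.degrees(np.arctan2(M[1,0],M[0,0])-p[2]),"tilt",np.round(M[:,2],3),"w",round(o["grip_width"]*1000,1))
E
```

```text
[0.58598921 0.0179395  1.03244621 1.05224347] [[ 1.3   1.43]
 [ 1.31 -0.21]
 [-1.28 -0.05]
 [-1.46 -0.26]
 [-0.81 -0.88]
 [-1.69 -1.24]
 [-0.68 -0.17]] 1.0624896687361476 1289
tip [0.51939182 0.04489852 0.246     ]
pivot [ 0.50134006 -0.01653546  0.062     ]
hinge [0.63367218 0.09778519 0.075     ]
```

View pics/fit.png

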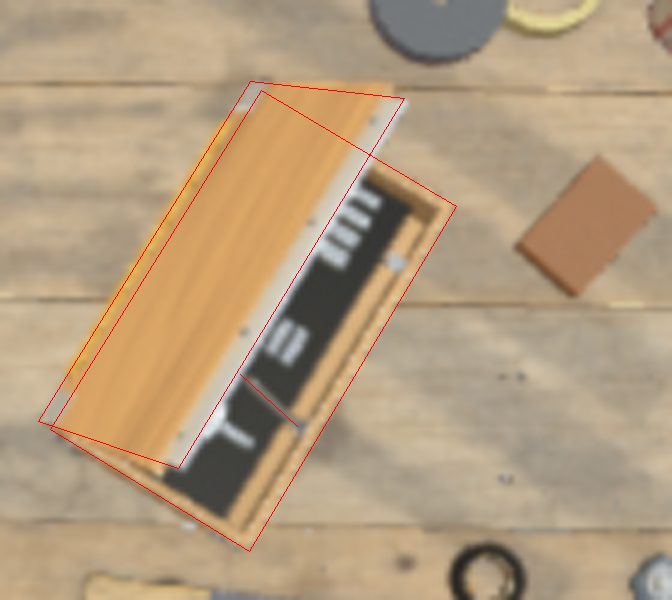

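Request:
step_arm:
  slide:
    - [0,0,-35]
    - [0,0,-40]
    - [0,0,-40]
    - [0,0,-40]
    - [0,0,-40]
    - [0,0,-20]
    - [0,0,0]
    - [0,0,0]
  twist: [0,0,0,0,0,0,0,0]
  jaw: 0
  force: 20

```text
time: 0.77
position: [0.2072, -0.5898, 0.4555]
tool_rot: [0.986, 0.168, -0.0, 0.001]
ft_force: [1.2, -0.4, -0.4]
grip_width: 0.0417
```

```bash
python3 - <<'E'
from h import *; from rig import robot
p=np.load("pose.npy");o=robot.get_obs();now(o,p);print(plan((-.065,.10),.45,o,p))
E
```

```text
t 0.77 box TCP mm [-716.    13.6  455.5] F box [ 0.21 -1.22 -0.43] yaw err deg -39.80 tilt [ 0.    -0.002 -1.   ] w 41.7
(array([0.46680682, 0.01340539, 0.45      ]), array([ 444.84521677, -483.04584871,    4.22747581]), np.float64(19.355253117617607))
```

Request:
step_arm:
  slide:
    - [20,-20,0]
    - [20,-22,0]
    - [20,-22,0]
    - [20,-22,0]
    - [20,-22,0]
    - [20,-22,0]
    - [20,-22,0]
    - [20,-22,0]
    - [20,-22,0]
    - [20,-22,0]
    - [20,-22,0]
    - [20,-22,0]
    - [20,-22,0]
    - [20,-22,0]
    - [20,-22,0]
    - [20,-22,0]
    - [20,-22,0]
    - [20,-22,0]
    - [20,-22,0]
    - [20,-22,0]
  twist: [0,0,0,0,0,0,0,0,0,0,0,0,0,0,0,0,0,0,0,0]

```text
time: 2.43
position: [0.4385, -0.042, 0.4519]
tool_rot: [0.986, 0.168, -0.002, -0.001]
ft_force: [0.0, -0.4, -0.8]
grip_width: 0.0003
```

Request:
step_arm:
  slide:
    - [20,-20,0]
    - [20,-20,0]
    - [0,0,0]
    - [0,0,0]
    - [0,0,0]
    - [0,0,0]
    - [0,0,0]
    - [0,0,0]
    - [0,0,0]
    - [0,0,0]
  twist: [0,0,-6.6,-6.6,-6.6,-6.6,-6.7,-6.7,0,0]

```text
time: 3.27
position: [0.463, 0.0073, 0.4525]
tool_rot: [0.87, 0.492, -0.002, -0.002]
ft_force: [0.4, 0.0, 0.6]
grip_width: 0.0005
```

```bash
python3 - <<'E'
from h import *; from rig import robot
p=np.load("pose.npy");o=robot.get_obs();now(o,p);print(plan((-.065,.10),.45,o,p),o["q"])
for n in("side","top"):
    c=robot.camera(n); cv2.imwrite(f"pics/{n}1.png",c["color"])
E
```

```text
t 3.27 box TCP mm [-72.1 100.1 452.5] F box [ 0.19 -0.3   0.65] yaw err deg -0.17 tilt [-0.004  0.001 -1.   ] w 0.5
(array([0.46680682, 0.01340539, 0.45      ]), array([7.14261397, 0.10499768, 2.47380294]), np.float64(58.98086674951168)) [-2.26188587e-01  1.02908200e-01  1.47823288e+00 -2.02476039e-05
  1.56494055e+00  3.15200589e-01]
```

View pics/side1.png

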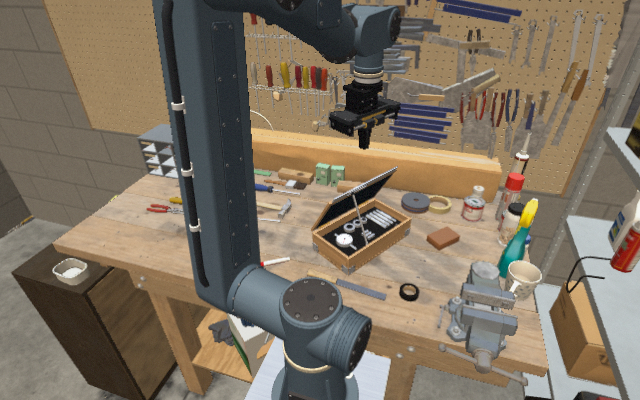

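View pics/top1.png

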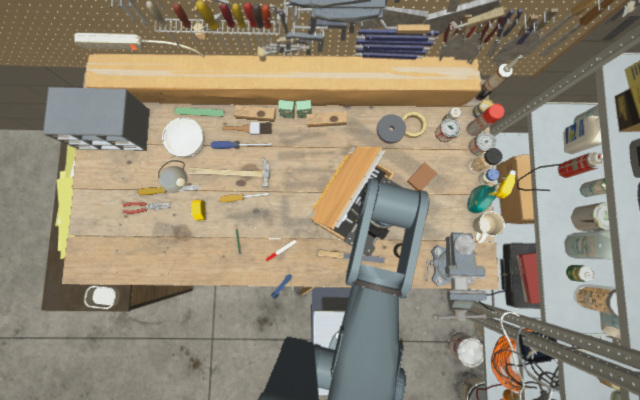

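```bash
cat > ov.py <<'E'
from h import *; from rig import robot
import sys
p=np.load("pose.npy")
def ov(c,name,th,s,u0=290,u1=440,v0=110,v1=270,f=4,draw=True):
    A,t=Tbox(*p[:3])
    big=cv2.resize(c["color"][v0:v1,u0:u1],None,fx=f,fy=f,interpolation=cv2.INTER_CUBIC)
    q=[np.array([[-.09,.16,.075],[-.09,-.16,.075],[.09,-.16,.075],[.09,.16,.075]]),np.array([lidpt(.213,.15,0,th),lidpt(.213,-.15,0,th),lidpt(0,-.16,0,th),lidpt(0,.16,0,th)]),np.array([[-.011,.071,.246],[-.073,.055,.062]])]
    if draw:
      for k in q:
        z=proj(c,k@A.T+t);z=((z-[u0,v0]+.4)*f).astype(int);cv2.polylines(big,[z],True,(0,0,255),1)
    cv2.imwrite(name,big)
E
python3 - <<'E'
from ov import *
c=robot.camera("side");np.savez("side1.npz",**c);ov(c,"pics/ov1.png",p[3],0);ov(c,"pics/ov1n.png",p[3],0,draw=False)
E
```

```text
(no output)
```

View pics/ov1.png

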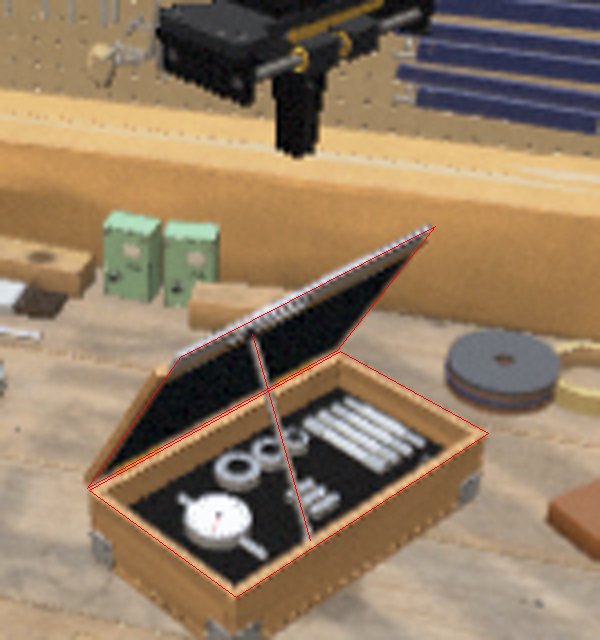

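View pics/ov1n.png

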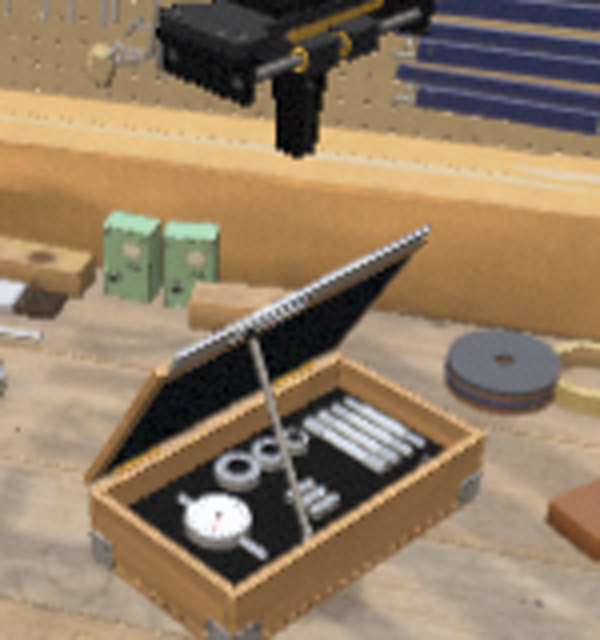

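Request:
step_arm:
  slide:
    - [0,0,15]
    - [0,0,28]
    - [0,0,28]
    - [0,0,28]
    - [0,0,28]
    - [0,0,28]
    - [0,0,28]
    - [0,0,28]
    - [0,0,20]
    - [0,0,0]
    - [0,0,0]
  twist: [0,0,0,0,0,0,0,0,0,0,0]

```text
time: 4.33
position: [0.4634, 0.0072, 0.2229]
tool_rot: [0.87, 0.493, -0.001, -0.001]
ft_force: [-0.6, 1.1, 0.3]
grip_width: 0.0006
```

```bash
python3 - <<'E'
from ov import *
o=robot.get_obs();now(o,p)
c=robot.camera("side");ov(c,"pics/ov2.png",p[3],0,draw=False)
E
```

```text
t 4.33 box TCP mm [-72.   99.8 222.9] F box [0.61 1.06 0.34] yaw err deg -0.05 tilt [-0.003  0.001 -1.   ] w 0.6
```

View pics/ov2.png

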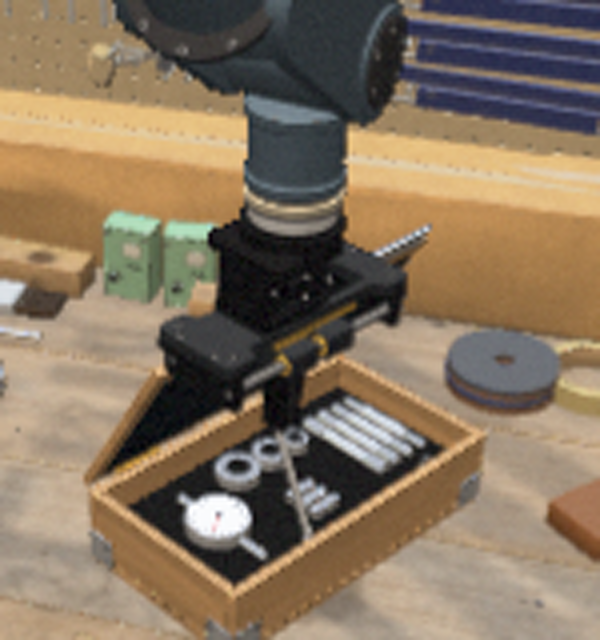

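Request:
step_arm:
  slide:
    - [10,0,0]
    - [10,0,0]
    - [10,0,0]
    - [6,0,0]
    - [0,0,0]
    - [0,0,0]
  twist: [0,0,0,0,0,0]

```text
time: 4.88
position: [0.4826, 0.0387, 0.2238]
tool_rot: [0.869, 0.494, 0.0, 0.0]
ft_force: [-0.0, 1.0, 0.2]
grip_width: 0.0006
```

```bash
python3 - <<'E'
from ov import *
o=robot.get_obs();now(o,p)
c=robot.camera("side");ov(c,"pics/ov3.png",p[3],0,u0=310,u1=390,v0=170,v1=250,f=7,draw=False)
o=robot.get_obs();now(o,p)
E
```

```text
t 4.88 box TCP mm [-35.2  99.4 223.8] F box [0.85 0.56 0.22] yaw err deg 0.10 tilt [ 0. -0. -1.] w 0.6
t 4.93 box TCP mm [-35.6  99.6 223.6] F box [-0.57  0.81 -0.36] yaw err deg 0.06 tilt [-0. -0. -1.] w 1.2
```

View pics/ov3.png

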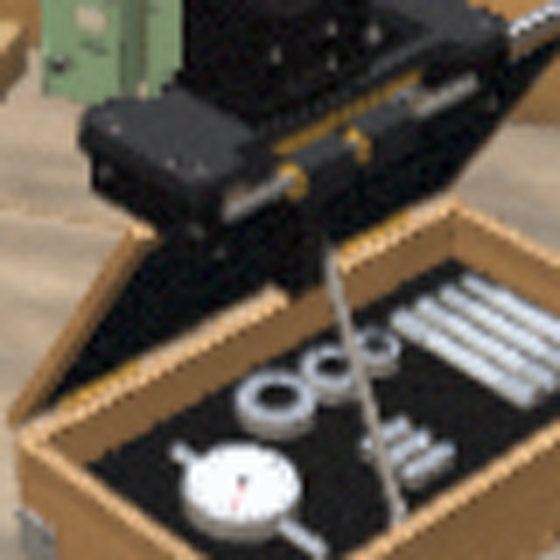

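Request:
step_arm:
  slide:
    - [3,0,0]
    - [3,0,0]
    - [1,0,0]
    - [0,0,0]
    - [0,0,0]
  twist: [0,0,0,0,0]

```text
time: 5.35
position: [0.4859, 0.044, 0.2235]
tool_rot: [0.87, 0.494, -0.0, -0.0]
ft_force: [0.7, -0.4, 0.4]
grip_width: 0.0005
```

```bash
cat > n.py <<'E'
from ov import *
now(robot.get_obs(),p)
E
python3 n.py
```

```text
t 5.35 box TCP mm [-28.9  99.3 223.5] F box [ 0.04 -0.8   0.37] yaw err deg -0.00 tilt [-0. -0. -1.] w 0.5
```

Request:
step_arm:
  slide:
    - [1.5,0,0]
    - [0,0,0]
    - [0,0,0]
  twist: [0,0,0]

```text
time: 5.6
position: [0.4867, 0.0453, 0.2235]
tool_rot: [0.87, 0.494, -0.0, -0.0]
ft_force: [0.5, -0.3, 0.4]
grip_width: 0.0004
```

```bash
python3 n.py
```

```text
t 5.60 box TCP mm [-27.4  99.3 223.5] F box [ 0.01 -0.61  0.38] yaw err deg 0.00 tilt [-0. -0. -1.] w 0.4
```

Request:
step_arm:
  slide:
    - [1.5,0,0]
    - [0,0,0]
    - [0,0,0]
  twist: [0,0,0]

```text
time: 5.85
position: [0.4875, 0.0467, 0.2236]
tool_rot: [0.87, 0.494, 0.0, 0.0]
ft_force: [-0.4, -0.2, 0.2]
grip_width: 0.0001
```

```bash
python3 n.py
```

```text
t 5.85 box TCP mm [-25.8  99.3 223.6] F box [-0.32  0.22  0.24] yaw err deg 0.01 tilt [ 0.  0. -1.] w 0.1
```

Request:
step_arm:
  slide:
    - [1.5,0,0]
    - [0,0,0]
    - [0,0,0]
  twist: [0,0,0]

```text
time: 6.1
position: [0.4883, 0.048, 0.2235]
tool_rot: [0.87, 0.494, 0.0, 0.0]
ft_force: [-0.7, -0.1, -0.8]
grip_width: 0.0006
```

```bash
python3 n.py
```

```text
t 6.10 box TCP mm [-24.3  99.3 223.5] F box [-0.44  0.61 -0.84] yaw err deg 0.01 tilt [ 0.  0. -1.] w 0.6
```

Request:
step_arm:
  slide:
    - [1.5,0,0]
    - [0,0,0]
    - [0,0,0]
  twist: [0,0,0]

```text
time: 6.35
position: [0.4889, 0.0491, 0.2236]
tool_rot: [0.87, 0.494, -0.0, 0.0]
ft_force: [-0.9, -0.6, -0.3]
grip_width: 0.0002
```

```bash
python3 n.py
```

```text
t 6.35 box TCP mm [-23.   99.4 223.6] F box [-0.94  0.47 -0.34] yaw err deg 0.01 tilt [-0. -0. -1.] w 0.2
```

Request:
step_arm:
  slide:
    - [1.5,0,0]
    - [0,0,0]
    - [0,0,0]
  twist: [0,0,0]

```text
time: 6.6
position: [0.4897, 0.0505, 0.2236]
tool_rot: [0.87, 0.494, -0.0, 0.0]
ft_force: [-1.6, -1.2, 1.4]
grip_width: 0.0006
```

```bash
python3 n.py
```

```text
t 6.60 box TCP mm [-21.4  99.3 223.6] F box [-1.88  0.73  1.42] yaw err deg 0.01 tilt [-0. -0. -1.] w 0.6
```

Request:
step_arm:
  slide:
    - [0,4,0]
    - [0,4,0]
    - [0,3,0]
    - [0,3,0]
    - [0,3,0]
    - [0,3,0]
  twist: [0,0,0,0,0,0]

```text
time: 7.1
position: [0.5073, 0.0401, 0.2234]
tool_rot: [0.87, 0.494, -0.0, -0.0]
ft_force: [-1.8, -0.9, -0.0]
grip_width: 0.0004
```

```bash
python3 n.py; python3 - <<'E'
from ov import *
c=robot.camera("side");ov(c,"pics/ov4.png",p[3],0,u0=310,u1=390,v0=170,v1=250,f=7,draw=False)
E
```

```text
t 7.10 box TCP mm [-21.4  78.9 223.4] F box [-1.72  1.11 -0.04] yaw err deg -0.01 tilt [-0.  0. -1.] w 0.4
```

View pics/ov4.png

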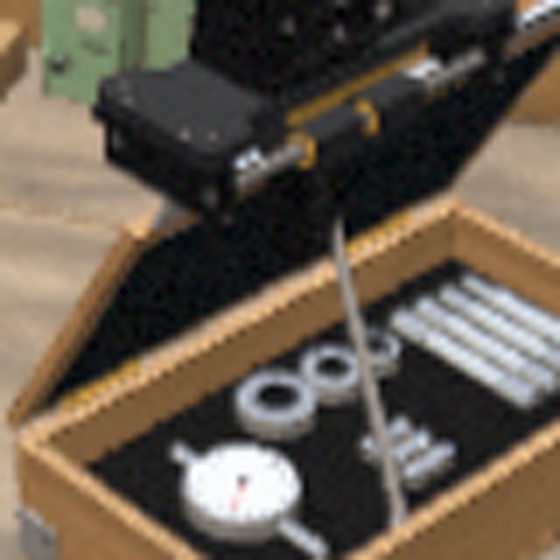

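Request:
step_arm:
  slide:
    - [0,4,0]
    - [0,4,0]
    - [0,4,0]
    - [0,4,0]
    - [0,4,0]
    - [0,4,0]
    - [0,4,0]
    - [0,4,0]
  twist: [0,0,0,0,0,0,0,0]

```text
time: 7.82
position: [0.5348, 0.0236, 0.2235]
tool_rot: [0.87, 0.494, 0.0, 0.0]
ft_force: [-1.4, 0.5, -0.0]
grip_width: 0.0003
```

```bash
python3 n.py; python3 - <<'E'
from ov import *
c=robot.camera("side");ov(c,"pics/ov5.png",p[3],0,u0=310,u1=410,v0=150,v1=250,f=6,draw=False)
E
```

```text
t 7.82 box TCP mm [-21.4  46.9 223.5] F box [-0.32  1.47 -0.04] yaw err deg -0.00 tilt [ 0.  0. -1.] w 0.3
```

View pics/ov5.png

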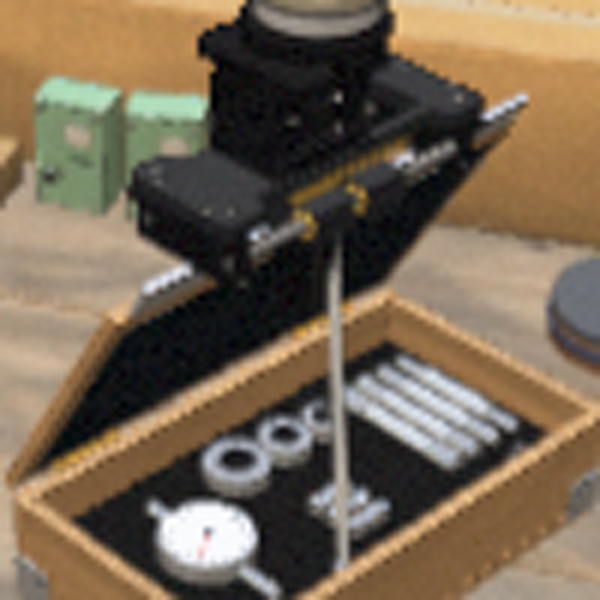

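Request:
step_arm:
  slide:
    - [0,4,0]
    - [0,4,0]
    - [0,4,0]
    - [0,4,0]
    - [0,4,0]
    - [0,4,0]
    - [0,0,0]
    - [0,0,0]
  twist: [0,0,0,0,0,0,0,0]

```text
time: 8.53
position: [0.5559, 0.0111, 0.2237]
tool_rot: [0.87, 0.493, 0.001, 0.001]
ft_force: [0.4, -1.9, -0.1]
grip_width: 0.0006
```

```bash
python3 n.py; python3 - <<'E'
from ov import *
c=robot.camera("side");ov(c,"pics/ov6.png",p[3],0,u0=310,u1=410,v0=150,v1=250,f=6,draw=False)
E
```

```text
t 8.53 box TCP mm [-21.3  22.3 223.7] F box [-1.44 -1.27 -0.12] yaw err deg -0.02 tilt [ 0.002 -0.001 -1.   ] w 0.6
```

View pics/ov6.png

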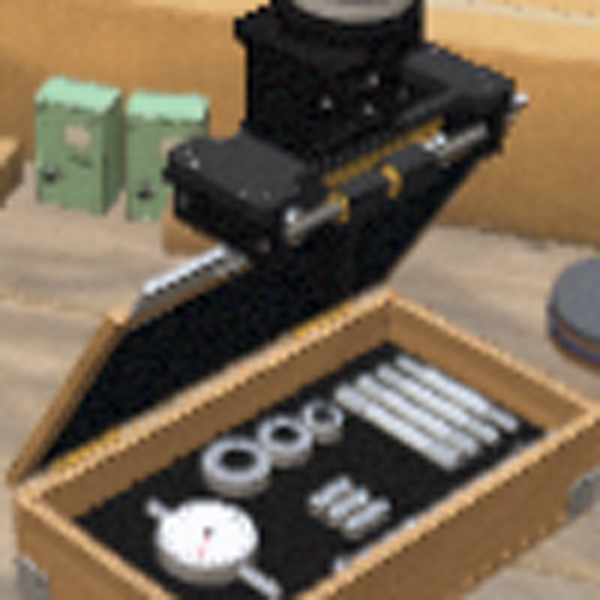

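```bash
python3 n.py; python3 - <<'E'
import numpy as np
th0=1.056
for th in np.arange(1.0,-.01,-.05):
    x=93-213*np.cos(th)-9.5; z=75+213*np.sin(th)-15
    print(round(th,2),"TCPx %.1f z %.1f"%(x,min(z,223.6)))
E
```

```text
t 8.58 box TCP mm [-21.3  22.6 223.7] F box [-1.38 -1.43 -0.81] yaw err deg -0.01 tilt [ 0.001 -0.    -1.   ] w 0.6
1.0 TCPx -31.6 z 223.6
0.95 TCPx -40.4 z 223.6
0.9 TCPx -48.9 z 223.6
0.85 TCPx -57.1 z 220.0
0.8 TCPx -64.9 z 212.8
0.75 TCPx -72.3 z 205.2
0.7 TCPx -79.4 z 197.2
0.65 TCPx -86.1 z 188.9
0.6 TCPx -92.3 z 180.3
0.55 TCPx -98.1 z 171.3
0.5 TCPx -103.4 z 162.1
0.45 TCPx -108.3 z 152.6
0.4 TCPx -112.7 z 142.9
0.35 TCPx -116.6 z 133.0
0.3 TCPx -120.0 z 122.9
0.25 TCPx -122.9 z 112.7
0.2 TCPx -125.3 z 102.3
0.15 TCPx -127.1 z 91.8
0.1 TCPx -128.4 z 81.3
0.05 TCPx -129.2 z 70.6
-0.0 TCPx -129.5 z 60.0
```

Request:
step_arm:
  slide:
    - [0,0,0]
    - [0,0,0]
    - [0,0,0]
    - [0,0,0]
  twist: [0,0,0,0]

```text
time: 8.92
position: [0.5551, 0.0116, 0.2237]
tool_rot: [0.87, 0.494, 0.0, 0.0]
ft_force: [1.5, -1.2, 0.2]
grip_width: 0.0002
```

```bash
python3 n.py
```

```text
t 8.92 box TCP mm [-21.3  23.2 223.7] F box [-0.26 -1.86  0.18] yaw err deg 0.01 tilt [ 0.001 -0.    -1.   ] w 0.2
```

Request:
step_arm:
  slide:
    - [-1,0,0]
    - [-2,0,0]
    - [-2,0,0]
    - [-2,0,0]
    - [-2,0,0]
    - [-2,0,0]
    - [-2,0,0]
    - [-2,0,0]
    - [-2,0,0]
    - [-2,0,0]
    - [-2,0,0]
    - [-2,0,0]
    - [-2,0,0]
    - [-2,0,0]
    - [-1,0,0]
    - [0,0,0]
  twist: [0,0,0,0,0,0,0,0,0,0,0,0,0,0,0,0]

```text
time: 10.25
position: [0.5405, -0.0128, 0.2236]
tool_rot: [0.87, 0.493, -0.0, 0.0]
ft_force: [-0.7, -1.3, -0.6]
grip_width: 0.0001
```

```bash
cat > th.py <<'E'
from ov import *
import sys
o=robot.get_obs();now(o,p)
b=np.array(Tbox(*p[:3])[0].T@(np.array(o["position"])-Tbox(*p[:3])[1]))
th=np.arccos(np.clip((.093-.0095-b[0])/.213,-1,1));print("theta if touching %.3f corner above TCP mm %.1f"%(th,1000*(.075+.213*np.sin(th)-b[2])))
c=robot.camera("side");ov(c,sys.argv[1],th,0,u0=300,u1=420,v0=150,v1=270,f=5,draw=True)
E
python3 th.py pics/t1.png
```

```text
t 10.25 box TCP mm [-49.7  23.3 223.6] F box [-1.45 -0.07 -0.57] yaw err deg -0.01 tilt [-0. -0. -1.] w 0.1
theta if touching 0.895 corner above TCP mm 17.7
```

View pics/t1.png

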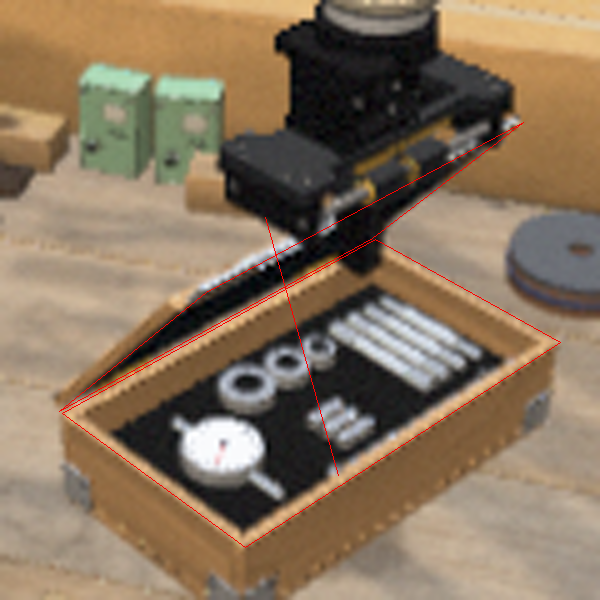

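Request:
step_arm:
  slide:
    - [-2.5,0,1]
    - [-2.5,0,1]
    - [-2.5,0,1.5]
    - [-2.6,0,2.4]
    - [-2.6,0,2.4]
    - [-2.6,0,2.4]
    - [-2.5,0,2.5]
    - [-2.5,0,2.5]
    - [-2.4,0,2.6]
    - [-2.4,0,2.7]
    - [-2.4,0,2.7]
    - [-2.3,0,2.6]
    - [-2.3,0,2.8]
    - [-2.2,0,2.8]
    - [-2.2,0,2.7]
    - [-2.1,0,2.9]
    - [-2.1,0,2.9]
    - [-2,0,2.8]
    - [0,0,0]
  twist: [0,0,0,0,0,0,0,0,0,0,0,0,0,0,0,0,0,0,0]

```text
time: 11.88
position: [0.5185, -0.0496, 0.1798]
tool_rot: [0.87, 0.493, -0.0, -0.0]
ft_force: [-0.9, -1.7, 0.0]
grip_width: 0.0005
```

```bash
python3 th.py pics/t2.png
```

```text
t 11.88 box TCP mm [-92.5  23.3 179.8] F box [-1.89 -0.09  0.03] yaw err deg -0.02 tilt [-0.001 -0.    -1.   ] w 0.5
theta if touching 0.598 corner above TCP mm 15.1
```

View pics/t2.png

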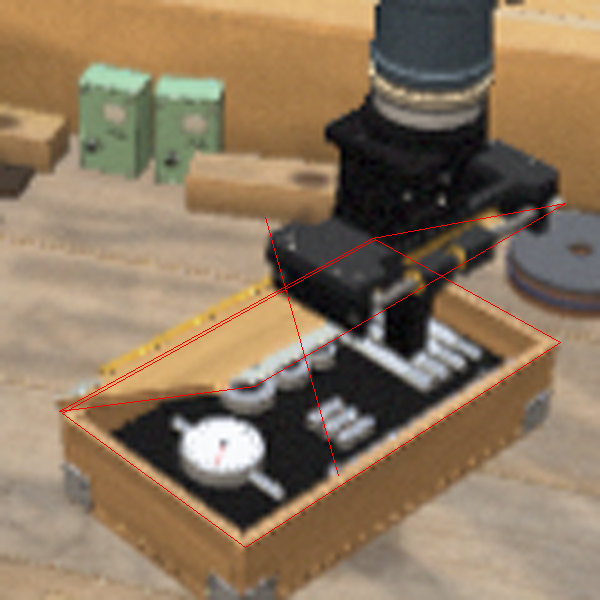

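Request:
step_arm:
  slide:
    - [-1.4,0,2.1]
    - [-1.4,0,2.1]
    - [-1.4,0,2.1]
    - [-1.4,0,2.2]
    - [-1.3,0,2.3]
    - [-1.3,0,2.3]
    - [-1.3,0,2.3]
    - [-1.3,0,2.3]
    - [-1.2,0,2.4]
    - [-1.2,0,2.4]
    - [-1.2,0,2.4]
    - [-1.2,0,2.4]
    - [0,0,0]
  twist: [0,0,0,0,0,0,0,0,0,0,0,0,0]

```text
time: 13.02
position: [0.5105, -0.063, 0.1526]
tool_rot: [0.87, 0.494, -0.0, -0.0]
ft_force: [-2.3, -4.7, 0.5]
grip_width: 0.0003
```

```bash
python3 th.py pics/t3.png
```

```text
t 13.02 box TCP mm [-108.2   23.3  152.6] F box [-5.24 -0.39  0.5 ] yaw err deg -0.00 tilt [-0.001 -0.    -1.   ] w 0.3
theta if touching 0.451 corner above TCP mm 15.3
```

View pics/t3.png

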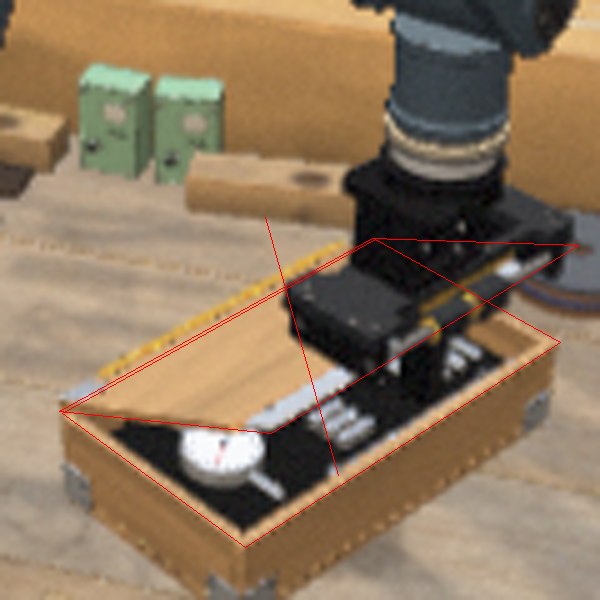

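Request:
step_arm:
  slide:
    - [-1.1,0,1]
    - [-1.1,0,1.5]
    - [-1.1,0,2]
    - [-1.1,0,2]
    - [0,0,0]
  twist: [0,0,0,0,0]

```text
time: 13.48
position: [0.5084, -0.0663, 0.146]
tool_rot: [0.87, 0.493, -0.0, -0.0]
ft_force: [-0.2, -1.6, -0.9]
grip_width: 0.0
```

```bash
cat > th0.py <<'E'
from ov import *
o=robot.get_obs();now(o,p)
b=np.array(Tbox(*p[:3])[0].T@(np.array(o["position"])-Tbox(*p[:3])[1]))
th=np.arccos(np.clip((.093-.0095-b[0])/.213,-1,1));print("theta if touching %.3f corner above TCP mm %.1f"%(th,1000*(.075+.213*np.sin(th)-b[2])))
E
python3 th0.py
```

```text
t 13.48 box TCP mm [-112.1   23.5  146. ] F box [-1.43 -0.64 -0.91] yaw err deg -0.01 tilt [-0.  0. -1.] w 0.0
theta if touching 0.407 corner above TCP mm 13.4
```

Request:
step_arm:
  slide:
    - [-0.9,0,1.8]
    - [-0.9,0,1.8]
    - [-0.8,0,1.8]
    - [-0.8,0,1.8]
    - [-0.8,0,1.8]
    - [-0.8,0,1.9]
    - [-0.8,0,1.9]
    - [-0.7,0,1.9]
    - [-0.7,0,1.9]
    - [-0.7,0,1.9]
    - [0,0,0]
  twist: [0,0,0,0,0,0,0,0,0,0,0]

```text
time: 14.4
position: [0.5043, -0.0733, 0.1277]
tool_rot: [0.87, 0.494, -0.0, -0.0]
ft_force: [-0.3, -2.2, -1.7]
grip_width: 0.0002
```

```bash
python3 th.py pics/t4.png
```

```text
t 14.40 box TCP mm [-120.2   23.3  127.7] F box [-2.03 -0.82 -1.68] yaw err deg -0.00 tilt [-0. -0. -1.] w 0.2
theta if touching 0.297 corner above TCP mm 9.7
```

View pics/t4.png

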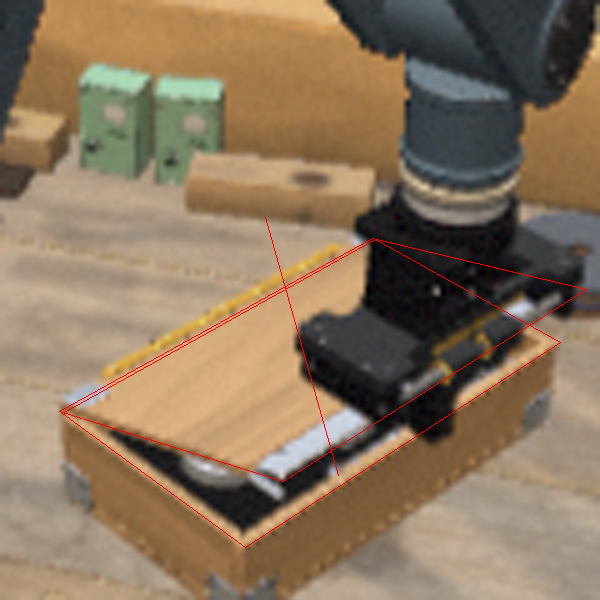

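Request:
step_arm:
  slide:
    - [-0.5,0,1.8]
    - [-0.5,0,1.8]
    - [-0.5,0,1.9]
    - [-0.5,0,1.9]
    - [-0.5,0,1.9]
    - [0,0,0]
  twist: [0,0,0,0,0,0]

```text
time: 14.95
position: [0.503, -0.0755, 0.1184]
tool_rot: [0.87, 0.494, -0.0, -0.0]
ft_force: [-1.3, -3.6, -0.7]
grip_width: 0.0008
```

```bash
python3 th0.py
```

```text
t 14.95 box TCP mm [-122.7   23.3  118.4] F box [-3.74 -0.7  -0.74] yaw err deg -0.01 tilt [-0. -0. -1.] w 0.8
theta if touching 0.253 corner above TCP mm 9.9
```

Request:
step_arm:
  slide:
    - [-0.5,0,1.6]
    - [-0.5,0,1.7]
    - [-0.4,0,1.7]
    - [-0.4,0,1.7]
    - [-0.4,0,1.7]
    - [-0.4,0,1.7]
    - [0,0,0]
  twist: [0,0,0,0,0,0,0]

```text
time: 15.53
position: [0.5018, -0.0775, 0.1083]
tool_rot: [0.87, 0.494, -0.0, -0.0]
ft_force: [-0.7, -4.0, -0.6]
grip_width: 0.0002
```

```bash
python3 th.py pics/t5.png
```

```text
t 15.53 box TCP mm [-125.1   23.3  108.3] F box [-3.76 -1.41 -0.64] yaw err deg -0.01 tilt [-0.  0. -1.] w 0.2
theta if touching 0.202 corner above TCP mm 9.5
```

View pics/t5.png

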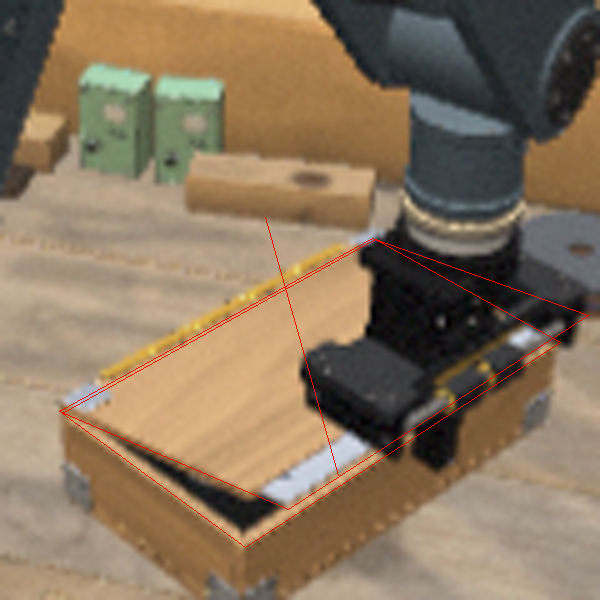

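Request:
step_arm:
  slide:
    - [-0.3,0,1.4]
    - [-0.3,0,1.4]
    - [-0.3,0,1.4]
    - [-0.3,0,1.5]
    - [-0.3,0,1.5]
    - [-0.2,0,1.5]
    - [-0.2,0,1.5]
    - [0,0,0]
  twist: [0,0,0,0,0,0,0,0]

```text
time: 16.25
position: [0.5008, -0.0792, 0.0981]
tool_rot: [0.87, 0.494, -0.0, -0.0]
ft_force: [-1.9, -3.1, -1.0]
grip_width: 0.0002
```

```bash
python3 th0.py
```

```text
t 16.25 box TCP mm [-127.1   23.4   98.1] F box [-3.61  0.03 -0.95] yaw err deg -0.00 tilt [-0.  0. -1.] w 0.2
theta if touching 0.151 corner above TCP mm 9.0
```

Request:
step_arm:
  slide:
    - [-0.2,0,1.4]
    - [-0.2,0,1.4]
    - [-0.2,0,1.4]
    - [-0.2,0,1.4]
    - [0,0,0]
  twist: [0,0,0,0,0]

```text
time: 16.67
position: [0.5004, -0.0799, 0.0926]
tool_rot: [0.87, 0.494, -0.0, -0.0]
ft_force: [-2.3, -4.0, -1.3]
grip_width: 0.0004
```

```bash
python3 th0.py
```

```text
t 16.67 box TCP mm [-127.9   23.4   92.6] F box [-4.63 -0.05 -1.32] yaw err deg -0.00 tilt [-0.  0. -1.] w 0.4
theta if touching 0.124 corner above TCP mm 8.7
```

Request:
step_arm:
  slide:
    - [-0.1,0,1.4]
    - [-0.1,0,1.4]
    - [-0.1,0,1.4]
    - [0,0,0]
    - [0,0,0]
  twist: [0,0,0,0,0]

```text
time: 17.08
position: [0.5001, -0.0803, 0.0885]
tool_rot: [0.87, 0.494, -0.0, 0.0]
ft_force: [-2.7, -4.3, -1.5]
grip_width: 0.0005
```

```bash
python3 th.py pics/t6.png
```

```text
t 17.08 box TCP mm [-128.4   23.3   88.5] F box [-5.11  0.09 -1.51] yaw err deg 0.01 tilt [-0. -0. -1.] w 0.5
theta if touching 0.102 corner above TCP mm 8.2
```

View pics/t6.png

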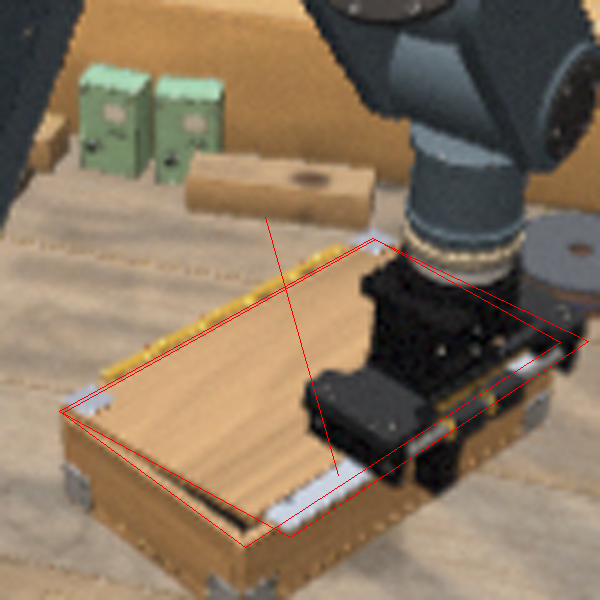

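Request:
step_arm:
  slide:
    - [-0.1,0,1.3]
    - [-0.1,0,1.3]
    - [-0.1,0,1.3]
    - [-0.1,0,1.3]
    - [0,0,0]
  twist: [0,0,0,0,0]

```text
time: 17.55
position: [0.4999, -0.0808, 0.0832]
tool_rot: [0.87, 0.494, -0.0, 0.0]
ft_force: [-3.2, -4.7, -0.5]
grip_width: 0.0003
```

```bash
python3 th0.py
```

```text
t 17.55 box TCP mm [-128.9   23.3   83.2] F box [-5.68  0.33 -0.46] yaw err deg 0.02 tilt [-0.001 -0.    -1.   ] w 0.3
theta if touching 0.074 corner above TCP mm 7.4
```

Request:
step_arm:
  slide:
    - [-0.1,0,1.3]
    - [-0.1,0,1.3]
    - [0,0,1.3]
    - [0,0,1.3]
    - [0,0,0]
  twist: [0,0,0,0,0]

```text
time: 17.97
position: [0.4996, -0.0811, 0.078]
tool_rot: [0.87, 0.494, -0.001, 0.0]
ft_force: [-3.5, -5.8, -1.3]
grip_width: 0.0004
```

```bash
python3 th.py pics/t7.png
```

```text
t 17.97 box TCP mm [-129.3   23.4   78. ] F box [-6.77 -0.01 -1.25] yaw err deg 0.03 tilt [-0.001 -0.001 -1.   ] w 0.4
theta if touching 0.038 corner above TCP mm 5.1
```

View pics/t7.png

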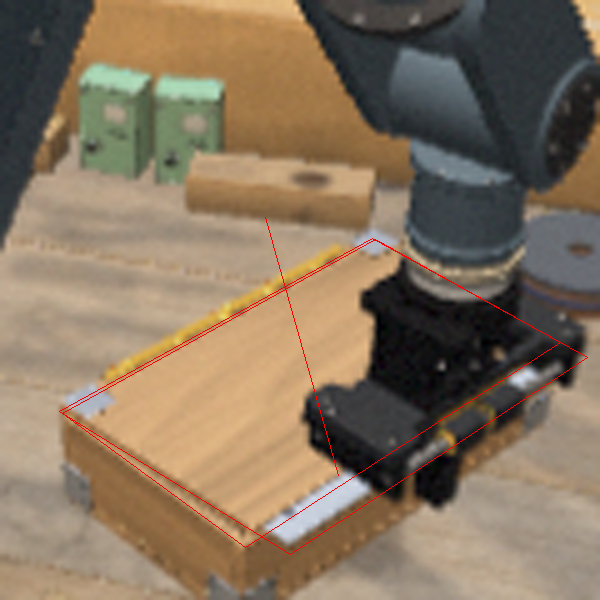

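Request:
step_arm:
  slide:
    - [0,0,1.2]
    - [-0.1,0,1.2]
    - [0,0,1.2]
    - [-0.1,0,1.2]
    - [0,0,0]
  twist: [0,0,0,0,0]

```text
time: 18.43
position: [0.4995, -0.0814, 0.0732]
tool_rot: [0.87, 0.494, -0.001, 0.0]
ft_force: [-4.3, -7.4, -2.8]
grip_width: 0.0002
```

```bash
python3 th0.py
```

```text
t 18.43 box TCP mm [-129.7   23.3   73.2] F box [-8.51 -0.1  -2.78] yaw err deg 0.03 tilt [-0.001 -0.001 -1.   ] w 0.2
theta if touching 0.000 corner above TCP mm 1.8
```

Request:
step_arm:
  slide:
    - [0,0,1.2]
    - [0,0,1.2]
    - [0,0,1.2]
    - [0,0,1.2]
    - [0,0,0]
  twist: [0,0,0,0,0]

```text
time: 18.85
position: [0.4994, -0.0815, 0.0683]
tool_rot: [0.87, 0.494, -0.001, 0.0]
ft_force: [-5.1, -7.0, -2.2]
grip_width: 0.0003
```

```bash
python3 th0.py
```

```text
t 18.85 box TCP mm [-129.8   23.3   68.3] F box [-8.59  0.78 -2.16] yaw err deg 0.04 tilt [-0.001 -0.001 -1.   ] w 0.3
theta if touching 0.000 corner above TCP mm 6.7
```

Request:
step_arm:
  slide:
    - [0,0,1]
    - [0,0,1]
    - [0,0,1]
    - [0,0,0]
  twist: [0,0,0,0]

```text
time: 19.18
position: [0.4993, -0.0816, 0.0654]
tool_rot: [0.87, 0.494, -0.001, 0.0]
ft_force: [-5.3, -9.0, -2.5]
grip_width: 0.0006
```

```bash
python3 th.py pics/t8.png
```

```text
t 19.18 box TCP mm [-129.9   23.3   65.4] F box [-10.43  -0.03  -2.52] yaw err deg 0.04 tilt [-0.001 -0.001 -1.   ] w 0.6
theta if touching 0.000 corner above TCP mm 9.6
```

View pics/t8.png

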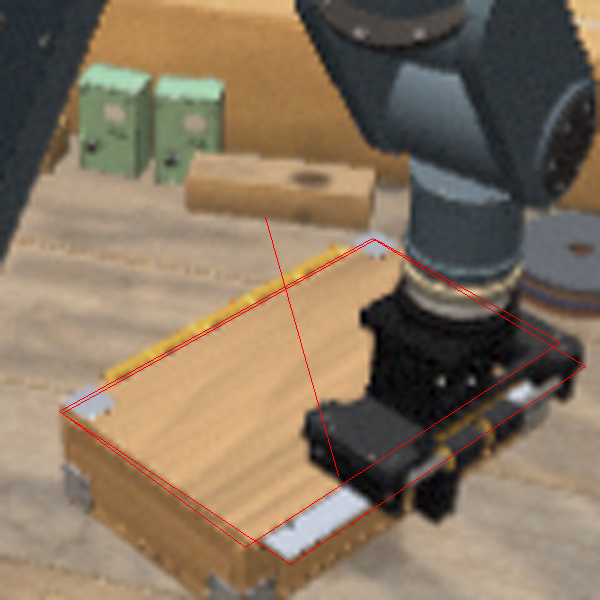

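Request:
step_arm:
  slide:
    - [0,0,1]
    - [-0.1,0,1]
    - [0,0,0]
  twist: [0,0,0]

```text
time: 19.48
position: [0.4994, -0.0817, 0.064]
tool_rot: [0.87, 0.494, -0.001, 0.0]
ft_force: [-5.7, -7.4, 2.0]
grip_width: 0.0005
```

```bash
python3 th0.py
```

```text
t 19.48 box TCP mm [-129.9   23.2   64. ] F box [-9.29  1.07  2.04] yaw err deg 0.04 tilt [-0.001 -0.001 -1.   ] w 0.5
theta if touching 0.000 corner above TCP mm 11.0
```

Request:
step_arm:
  slide:
    - [0,0,1]
    - [-0.1,0,1]
    - [0,0,0]
  twist: [0,0,0]

```text
time: 19.73
position: [0.4997, -0.0818, 0.0624]
tool_rot: [0.87, 0.494, -0.0, 0.001]
ft_force: [-5.7, -7.8, 4.9]
grip_width: 0.0005
```

```bash
python3 th0.py
```

```text
t 19.73 box TCP mm [-129.9   22.9   62.4] F box [-9.64  0.85  4.9 ] yaw err deg 0.03 tilt [ 0.    -0.001 -1.   ] w 0.5
theta if touching 0.000 corner above TCP mm 12.6
```

Request:
step_arm:
  slide:
    - [0,0,1]
    - [-0.1,0,1]
    - [0,0,0]
  twist: [0,0,0]

```text
time: 19.98
position: [0.4999, -0.082, 0.0605]
tool_rot: [0.87, 0.494, -0.0, 0.001]
ft_force: [-5.0, -7.4, 5.0]
grip_width: 0.0005
```

```bash
python3 th.py pics/t9.png
```

```text
t 19.98 box TCP mm [-130.    22.7   60.5] F box [-8.94  0.53  5.  ] yaw err deg 0.03 tilt [ 0.001 -0.001 -1.   ] w 0.5
theta if touching 0.000 corner above TCP mm 14.5
```

View pics/t9.png

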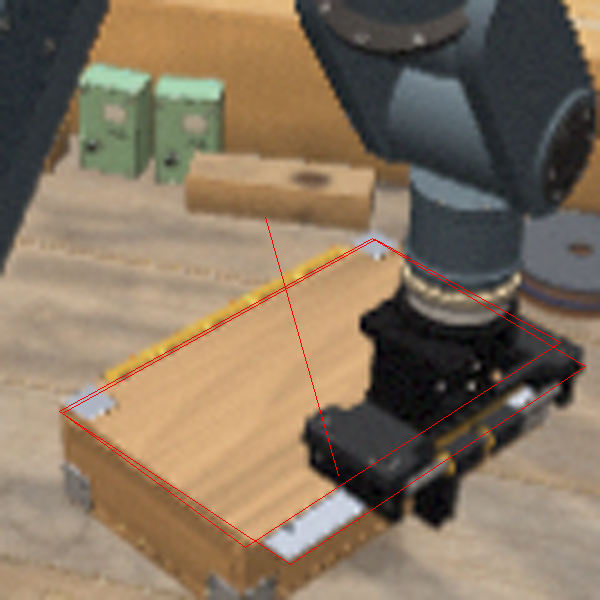

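Force on the finger reversed (+5 N): the lid sits on the rim. I back straight off the front, then rise.

Request:
step_arm:
  slide:
    - [-0.5,0,0]
    - [-1,0,0]
    - [-2,0,0]
    - [-5,0,0]
    - [-10,0,0]
    - [-15,0,0]
    - [-20,0,0]
    - [-15,0,0]
    - [0,0,0]
  twist: [0,0,0,0,0,0,0,0,0]

```text
time: 20.78
position: [0.4635, -0.1419, 0.0595]
tool_rot: [0.87, 0.492, -0.0, -0.0]
ft_force: [-0.4, -0.4, 0.5]
grip_width: 0.0004
```

Request:
step_arm:
  slide:
    - [0,0,-20]
    - [0,0,-35]
    - [0,0,-35]
    - [0,0,-35]
    - [0,0,-35]
    - [0,0,-35]
    - [-30,0,0]
    - [-30,0,0]
    - [-30,0,0]
    - [-30,0,0]
    - [0,0,0]
    - [0,0,0]
  twist: [0,0,0,0,0,0,0,0,0,0,0,0]

```text
time: 21.78
position: [0.4026, -0.2437, 0.2546]
tool_rot: [0.871, 0.492, 0.0, -0.0]
ft_force: [-0.9, 0.5, -1.1]
grip_width: 0.0006
```

```bash
python3 n.py; python3 - <<'E'
from ov import *
c=robot.camera("side");ov(c,"pics/f1.png",0.0,0,u0=300,u1=420,v0=150,v1=270,f=5);cv2.imwrite("pics/f_side.png",c["color"])
c=robot.camera("top");cv2.imwrite("pics/f_top.png",c["color"])
E
```

```text
t 21.78 box TCP mm [-318.6   23.4  254.6] F box [ 0.03  1.01 -1.07] yaw err deg -0.19 tilt [ 0.     0.001 -1.   ] w 0.6
```

View pics/f1.png

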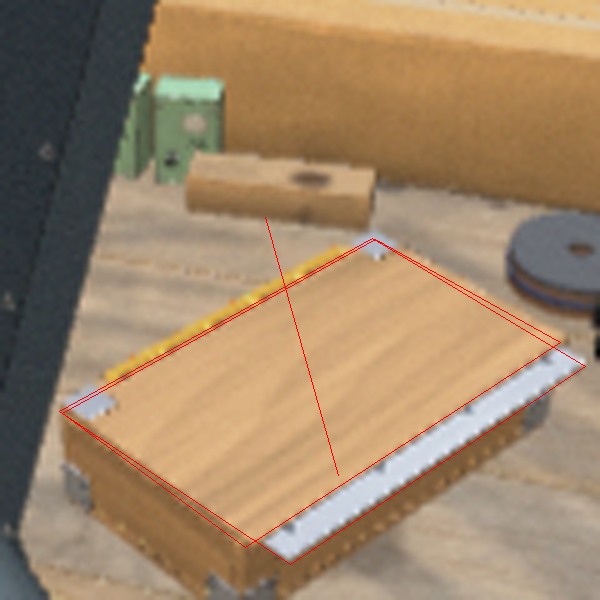

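View pics/f_side.png

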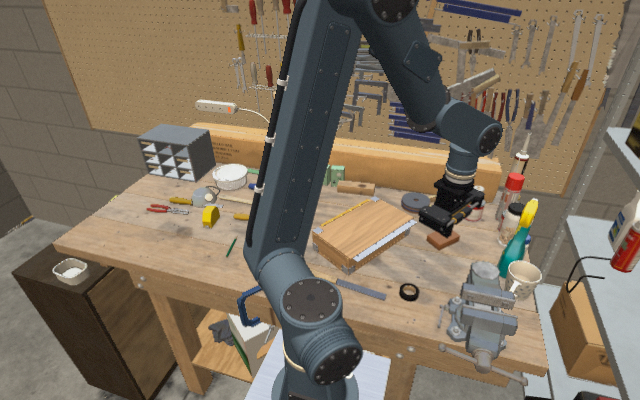

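View pics/f_top.png

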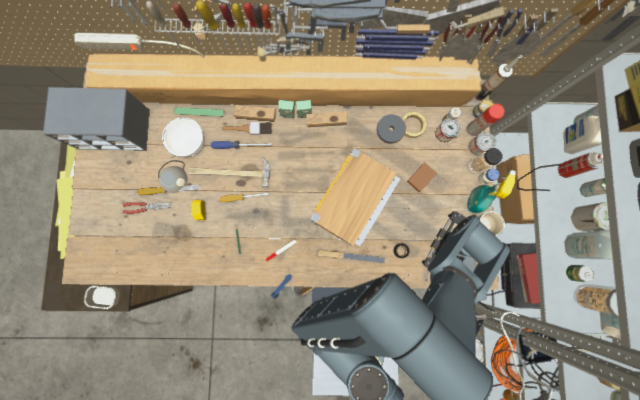

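```bash
python3 -c "
from rig import robot
robot.hand_in()"
```

```text
the job is handed in; nothing more can be done
```

The gauge box is shut and the job is handed in. The stay is folded inside, and the lid came down on my finger without a slam.

- **Stay and catch:** I held the closed fingertips against the lid's rail, with the lid propped at about 1.05 rad, and pushed the stay over towards the far end. It dropped into the box along the front wall. The lid stayed steady on the finger.
- **Lowering:** The tool can only point down, so there was no way to get a finger under the lid. I lowered it against the side of the finger, which carried the weight by friction. The highest force I read was about 10–11 N. At the end the vertical force reversed, which showed the lid sitting on the rim, and I backed straight off.
- **Last checks:**
  - The final side picture shows the lid flush, matching the model drawn at 0 rad.
  - Tool force was about zero (noise of 1 N) with the arm clear of everything.
  - The bystanders I could see looked unmoved in the final pictures; I judged that by eye and did not measure it.
  - I saw the stay folded only before the lid closed over it.
  - The lid speed was not measured directly. It came only from slow steps.
- **Disagreements:** The top camera fit of the box disagreed with the picture by 1–2 pixels (up to about 5 mm). The side picture and the contact forces agreed with the fit to about 2–3 mm.

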